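Sweep brass bushes through the feed gate into the slot

ROBOT

A 7-joint arm with a two-finger parallel gripper is mounted at the origin on the work surface; the furniture and walls round the work are solid. World frame = base frame: x ahead of the robot, y to its left, z up, the work surface at z = 0. Lengths are in mm, angles in rad, forces in N, time in s.
With the tool pointing down it reaches from about 400 to 900 mm from the base axis. Payload 5.5 kg.
Tool frame: the origin (TCP) lies at the very end of the fingers, on their centre line; the grasp point (between the pads) lies 19 mm behind it; z points along the fingers, y is the direction in which the jaws open and shut (so a half turn about z gives the same grasp; the last joint's range is limited). The gripper opens to 85 mm and grips with 20 to 120 N. Pads are 22 mm wide; open, the fingers measure 114 mm over their backs; the gripper's body (76 mm by 85 mm) begins 54 mm behind the grasp point. The pads swing forward as they close: fully open they stand 13 mm farther back than shut.
Start: joints at [-1.018, 0.501, -0.427, 1.55, 0.221, 1.138, -0.21], TCP at [185.706, 622.907, 231.31] pointing down, gripper open.
Joint ranges: [-2.88, 2.88], [-0.31, 2.03], [-1.54, 1.56], [0.2, 2.42], [-1.41, 4.55], [0.19, 2.02], [-2.57, 2.57]. Speed limits (rad/s): [2.57, 2.57, 3.14, 3.14, 3.14, 3.14, 3.14].

INTERFACE

Orientations are given as a unit quaternion [x, y, z, w].
In Python, from plant import * gives the robot as it stands. The module is installed in compiled form; this text tells all that it offers.
- The arm moves only by the tool play_rows, never from a script. Its arguments are lists of equal length, an entry for each row: "slide": the shift along the world's x, y, z in mm, a list of three; "turn": the turn, a rotation vector about the world's x, y, z in rad, a list of three; "jaw": the opening in per cent of the stroke, from 0 (shut) to 100 (fully open). A call has 1 to 20 rows; each row is the pose to reach, as a shift and turn from the pose commanded when the call began; what a row does not reach only later rows make up. A row lasts 1/8 s, in which the tool goes at most 62.5 mm and 10.7 degrees, less where a joint would pass 70% of its speed; a pose out of reach is approached as far as the arm can. A call with a gripper value outside its range is refused whole. The fingers move at their own pace and stop on an object; "force" is the grip in N (left out, the last holds). Time passes only in rows, so rows that repeat a pose let the fingers close. It gives the time, the measured TCP pose, the force and the opening at its end, in the units of the state.
- read_state(): the state, without advancing time (a new reading comes with each control period).
- camera(name): name is "scene" or "top"; returns a dict with "color" (384x512x3 uint8, blue, green, red), "K" (3x3 intrinsics, pixels), "world_to_cam" (4x4, takes a point from world to camera coordinates). Camera axes: x right, y down, z forward; pixel columns grow to the right and rows downward; lengths in mm; the calibration is good to about 2 mm. A picture is of the moment at which its call begins. There is no depth.
- sign_off(): hands the job in, once; it reports no verdict.
The state is a dict: "clock": time; "q": joint angles; "qvel": joint speeds; "tau": joint torques, N m; "tcp_pos": TCP position; "orientation": TCP orientation; "ft_force": force on the tool from outside, world axes, zero at the start; "wrist_torque": the same for the moment, N m; "width": finger opening in mm.
Only numpy, scipy, OpenCV 4.12 (cv2) and the standard library are available. Lean on these libraries where they do the work, as an engineer would, in place of code of your own. Each camera call takes 0.05 s, during which the arm holds its last target.

TASK

Sweep the three loose brass bushes one at a time across the feeding tray, through the narrow gate and into the slot behind it, so that all three end upright in single file wholly past the two gate pins. Push them with the fingertips only, sliding them on the tray floor: do not grip, lift or tip them. Leave the little step gauge and the spring clip on the tray where they are, and finish clear of everything.

Things in the scene. Friction and masses are not known exactly. Their poses are not given: they have to be found in the camera images.
- feed_tray: dark wooden tray fixed on the worktop, 8 mm thick; aluminium fences on it 6 mm high, 5 mm wide (tops 14 mm over the worktop, lower than the bushes' tops at 23 mm, so fingertips can pass over them and still push). Origin: on the worktop under the gate; z up, +x through the gate into the slot. Fenced floor from x = -133 mm, y within +-76 mm; fences then close in from x = -67, y = +-78 by x = -43, y = +-38 mm to the gate.
- gate (a point): middle of the gate, on the tray floor (8 mm over the worktop): midway between two upright steel pins, 7 mm in diameter and 6 mm high, at y = +-18.5 mm, 30 mm clear, so one bush at a time. Axes as the tray's, +x into the slot. Outside each slanting fence, beside the gate, the board has a flat ledge.
- slot_end (a point): closed far end of the slot, on the tray floor, 82 mm past the gate; axes as the tray's. The slot is 31 mm wide between straight fences 6 mm high, in line with the gate, and holds three bushes in a row; each new bush pushes the earlier ones along.
- bush1: loose brass bush, a plain upright cylinder 22 mm in diameter and 15 mm tall with a 12 mm blind bore in its top, 25 to 50 g, sliding easily on the smooth tray; one of three alike, standing on the tray floor inside the fences in front of the gate. Origin: centre of its underside; z up along its axis.
- bush2: loose brass bush, a plain upright cylinder 22 mm in diameter and 15 mm tall with a 12 mm blind bore in its top, 25 to 50 g, sliding easily on the smooth tray; one of three alike, standing on the tray floor inside the fences in front of the gate. Origin: centre of its underside; z up along its axis.
- bush3: loose brass bush, a plain upright cylinder 22 mm in diameter and 15 mm tall with a 12 mm blind bore in its top, 25 to 50 g, sliding easily on the smooth tray; one of three alike, standing on the tray floor inside the fences in front of the gate. Origin: centre of its underside; z up along its axis.
- step_gauge: bystander: small bright steel step gauge, two plates on thin pillars, 19 x 24 x 26 mm tall, loose, 50 g, standing on the tray's ledge outside the slanting fence on one side of the gate (which side varies), about 15 mm before the gate and 57 mm to the side. Origin: centre of its underside; z up.
- spring_clip: bystander: small spring clip, 12 x 24 x 14 mm tall, loose, 12 g, lying on the tray's ledge on the other side of the gate, likewise. Origin: centre of its underside; z up.

How it is judged:
By the outcome, as a careful person would: the job done as asked, in the order asked, and still so for the second after the job is handed in, with the robot touching nothing.
It also fails if it takes over 67 s, if anything falls off the work surface, if the arm or the gripper's body presses on something with over 40 N, if the wrist force passes 120 N, or if a joint passes its speed limit or range.

## Working session

There is one attempt and no reset: what is moved stays moved. The work goes in short steps, Python scripts to look and compute and a tool call to move; the robot and the scene stay as the last step left them, time stands still between calls to the robot, and variables do not carry over. Pictures are saved under pics/ and viewed, and the job is handed in when it is done.

Besides the shell and the picture viewer there is one more tool, called after "Emit:" in YAML: its name, and indented under it one key for each argument. play_rows: Moves the arm, as the interface text tells. Its arguments: {"type":"object","properties":{"slide":{"type":"array"},"turn":{"type":"array"},"jaw":{"type":"array"},"force":{"type":"number"}},"required":["slide","turn","jaw"]}

```bash
mkdir -p pics; python3 - <<'E'
from plant import *
import cv2
for n in ("scene","top"):
    c=camera(n); cv2.imwrite(f"pics/{n}0.png",c["color"]); print(c["K"],c["world_to_cam"])
s=read_state(); print(s)
E
```

```text
[[477.38832721   0.         261.11273685]
 [  0.         477.38832721 192.80856442]
 [  0.           0.           1.        ]] [[-8.58916085e-01 -5.12114875e-01  1.23020950e-03  2.95915719e+02]
 [-2.10816524e-01  3.51388981e-01 -9.12185385e-01  1.78725029e+02]
 [ 4.66711423e-01 -7.83750048e-01 -4.09775926e-01  5.32645544e+02]
 [ 0.00000000e+00  0.00000000e+00  0.00000000e+00  1.00000000e+00]]
[[351.5393169    0.         251.69997035]
 [  0.         351.5393169  192.45751339]
 [  0.           0.           1.        ]] [[-2.41780661e-02 -9.98845042e-01 -4.15211062e-02 -1.43991957e+02]
 [-9.87447097e-01  3.03456979e-02 -1.55007640e-01  4.54147304e+02]
 [ 1.56088600e-01  3.72521108e-02 -9.87040338e-01  8.41992315e+02]
 [ 0.00000000e+00  0.00000000e+00  0.00000000e+00  1.00000000e+00]]
{'clock': 0.1, 'q': array([-1.01779924,  0.50177005, -0.42679019,  1.55134471,  0.22080161,
        1.13833516, -0.21030963]), 'qvel': array([-0.00011363, -0.00119601,  0.0008624 , -0.0031936 , -0.00121479,
       -0.00082089,  0.00077697]), 'tau': array([-1.07321923e-02, -5.70811236e+01, -5.83792269e+00, -2.81750196e+01,
        1.06114283e-02,  5.48712909e-03,  2.01826174e-05]), 'tcp_pos': array([185.61040688, 622.26922982, 230.35186242]), 'orientation': array([ 1.44380077e-01,  9.89521894e-01, -8.88920291e-04, -1.54241898e-04]), 'ft_force': array([-1.09836298,  1.04802401, -0.45942914]), 'wrist_torque': array([0.01498851, 0.01196175, 0.01950219]), 'width': 85.31601517289434}
```

View pics/scene0.png

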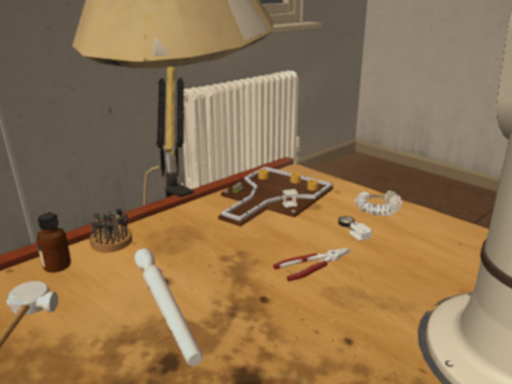

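View pics/top0.png

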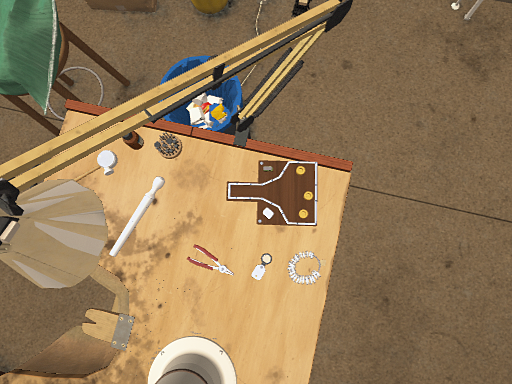

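```bash
python3 - <<'E'
import cv2,numpy as np
t=cv2.imread("pics/top0.png")[150:235,215:330]; cv2.imwrite("pics/t1.png",cv2.resize(t,None,fx=6.5,fy=6.5,interpolation=cv2.INTER_CUBIC))
t=cv2.imread("pics/scene0.png")[160:230,210:340]; cv2.imwrite("pics/s1.png",cv2.resize(t,None,fx=6,fy=6,interpolation=cv2.INTER_CUBIC))
E
```

```text
(no output)
```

View pics/t1.png

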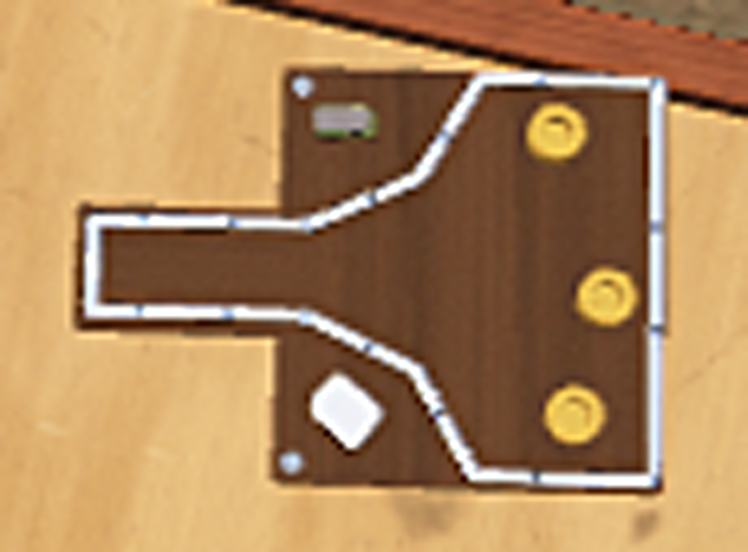

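View pics/s1.png

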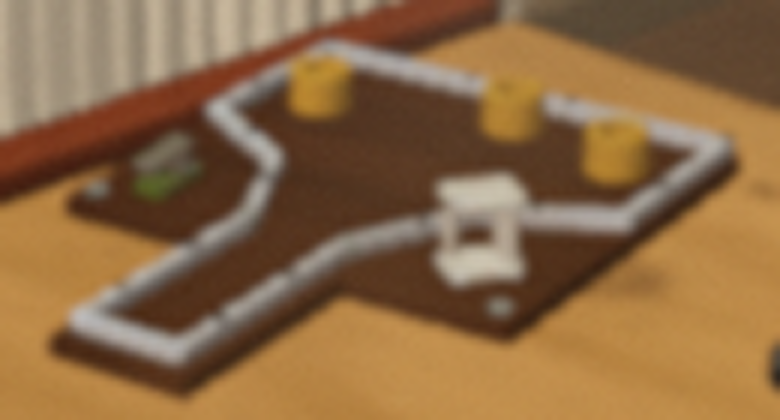

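```bash
cat > h.py <<'E'
import numpy as np,cv2,json
def ray(c,uv,z):
    M=c["world_to_cam"];R=M[:3,:3];t=M[:3,3]
    o=-R.T@t; d=R.T@np.linalg.inv(c["K"])@np.array([uv[0],uv[1],1.])
    return o+d*(z-o[2])/d[2]
def proj(c,p):
    q=c["world_to_cam"]@np.r_[p,1]; q=c["K"]@q[:3]; return q[:2]/q[2]
E
python3 - <<'E'
from plant import *
from h import *
c=camera("top"); im=c["color"]
f=lambda x,y:((x+.5)/6.5+215-.5,(y+.5)/6.5+150-.5)
T=np.array([[84.5,-18],[84.5,18],[-135.5,-78.5],[-135.5,78.5],[-67,-78.5],[-67,78.5]])
px=[(92,219),(92,312),(656,83),(654,480),(483,80),(473,473)]
W=np.array([ray(c,f(*p),14)[:2] for p in px]); print(W)
def fit(A,B):
    a=A-A.mean(0);b=B-B.mean(0);U,S,V=np.linalg.svd(a.T@b);d=np.sign(np.linalg.det(V.T@U.T))
    R=V.T@np.diag([1,d])@U.T; return R,B.mean(0)-R@A.mean(0)
R,t=fit(T,W); print(R,t,np.degrees(np.arctan2(R[1,0],R[0,0]))); print((W-(T@R.T+t)).round(1))
hsv=cv2.cvtColor(im,cv2.COLOR_BGR2HSV)
m=cv2.inRange(hsv,(18,120,120),(35,255,255)); m2=np.zeros_like(m); m2[155:225,285:316]=m[155:225,285:316]
n,l,st,ce=cv2.connectedComponentsWithStats(m2)
for i in range(1,n):
    if st[i,4]>15:
        w=ray(c,ce[i],21)[:2]; print(st[i],ce[i],w.round(1),((w-t)@R).round(1))
np.savez("tray.npz",R=R,t=t)
for n_,p in (("gauge",(346,412)),("clip",(344,121))):
    w=ray(c,f(*p),34 if n_=="gauge" else 22)[:2]; print(n_,w,((w-t)@R).round(1))
s=camera("scene")
S1=lambda x,y:((x+.5)/6-.5+210,(y+.5)/6-.5+160)
for p in ((320,66),(512,88),(615,130)):
    w=ray(s,S1(*p),23)[:2]; print(w,((w-t)@R).round(1))
E
```

```text
[[ 478.52894421  -97.50074643]
 [ 441.56546823  -96.98215784]
 [ 525.79027397 -320.6860662 ]
 [ 370.14558733 -311.79829695]
 [ 529.3352822  -253.00785026]
 [ 374.69326469 -242.90309389]]
[[ 0.05645178 -0.99840533]
 [ 0.99840533  0.05645178]] [ 455.56357359 -181.20909242] 86.76383066912707
[[ 0.2  0.4]
 [-0.8 -1.2]
 [-0.5  0.2]
 [ 0.6  0.3]
 [-0.8 -0.5]
 [ 1.3  0.8]]
[296 166   9   9  66] [300.03030303 170.        ] [ 505.6 -279.7] [-95.5 -55.5]
[304 191   9   9  65] [307.92307692 195.21538462] [ 440.5 -296.4] [-115.9    8.5]
[299 209   9   9  64] [302.875    213.265625] [ 395.7 -281.8] [-103.8   54.1]
gauge [ 397.60735665 -194.79608134] [-16.8  57.1]
clip [ 512.81304983 -197.66679286] [-13.2 -58.1]
[ 504.45761411 -275.37781375] [-91.3 -54.1]
[ 439.30871909 -291.16905597] [-110.7   10. ]
[ 394.30516115 -275.99016617] [-98.1  55.8]
```

```bash
python3 - <<'E'
from plant import *
from h import *
c=camera("top"); s=camera("scene")
for n,k in(("top",c),("scene",s)):
    M=k["world_to_cam"]; print(n,(-M[:3,:3].T@M[:3,3]).round())
def P(k): return k["K"]@k["world_to_cam"][:3]
def tri(a,b):
    X=cv2.triangulatePoints(P(c),P(s),np.array(a,float).reshape(2,1),np.array(b,float).reshape(2,1)); X=(X[:3]/X[3]).ravel(); print(a,b,X.round(), proj(c,X).round(),proj(s,X).round())
tri((243,130),(178,188)) # clamp
tri((60,235),(172,40)) # shade
tri((350,160),(293,163)) #rail end?
print("rail front edge px at z=0/20:")
for p in ((239,0),(748,112),(690,97)):
  uv=((p[0]+.5)/6.5+214.5,(p[1]+.5)/6.5+149.5)
  print([ray(c,uv,z).round() for z in(0,20)])
# shade locus along top ray, and projected into scene
for uv in((60,235),(120,310),(0,190),(300,30),(330,5),(100,230),(240,130),(270,90)):
  for z in (100,200,300,400,500,600,700):
    w=ray(c,uv,z); print(uv,z,w.round()[:2],proj(s,w).round())
E
```

```text
top [ 314. -189.  895.]
scene [ 43. 506. 381.]
(243, 130) (178, 188) [ 617. -139.   11.] [244. 131.] [177. 188.]
(60, 235) (172, 40) [347. 153. 328.] [ 58. 232.] [175.  41.]
(350, 160) (293, 163) [ 519. -420.   -9.] [353. 166.] [289. 162.]
rail front edge px at z=0/20:
[array([ 569., -157.,    0.]), array([ 564., -158.,   20.])]
[array([ 516., -358.,    0.]), array([ 512., -355.,   20.])]
[array([ 523., -336.,    0.]), array([ 518., -333.,   20.])]
(60, 235) 100 [354. 285.] [ 92. 317.]
(60, 235) 200 [349. 225.] [131. 195.]
(60, 235) 300 [344. 166.] [170.  74.]
(60, 235) 400 [339. 106.] [209. -44.]
(60, 235) 500 [334.  47.] [ 246. -161.]
(60, 235) 600 [328. -13.] [ 284. -276.]
(60, 235) 700 [323. -73.] [ 320. -390.]
(120, 310) 100 [185. 139.] [328. 292.]
(120, 310) 200 [201.  98.] [336. 181.]
(120, 310) 300 [218.  56.] [343.  69.]
(120, 310) 400 [234.  15.] [351. -43.]
(120, 310) 500 [250. -26.] [ 359. -156.]
(120, 310) 600 [266. -67.] [ 367. -269.]
(120, 310) 700 [ 282. -108.] [ 375. -383.]
(0, 190) 100 [464. 437.] [-164.  380.]
(0, 190) 200 [445. 358.] [-79. 229.]
(0, 190) 300 [426.
[... 891 characters left out ...]
100, 230) 500 [338.   0.] [ 267. -150.]
(100, 230) 600 [332. -48.] [ 297. -261.]
(100, 230) 700 [326. -95.] [ 328. -375.]
(240, 130) 100 [ 589. -135.] [184. 147.]
(240, 130) 200 [ 555. -142.] [198.  94.]
(240, 130) 300 [ 520. -149.] [215.  33.]
(240, 130) 400 [ 485. -155.] [234. -36.]
(240, 130) 500 [ 451. -162.] [ 256. -115.]
(240, 130) 600 [ 416. -169.] [ 281. -209.]
(240, 130) 700 [ 381. -176.] [ 311. -319.]
(270, 90) 100 [ 687. -209.] [170. 129.]
(270, 90) 200 [ 640. -206.] [184.  82.]
(270, 90) 300 [ 593. -204.] [200.  28.]
(270, 90) 400 [ 546. -201.] [219. -34.]
(270, 90) 500 [ 499. -199.] [ 241. -109.]
(270, 90) 600 [ 452. -196.] [ 268. -198.]
(270, 90) 700 [ 405. -194.] [ 300. -306.]
```

```bash
python3 - <<'E'
import cv2,numpy as np
t=cv2.imread("pics/top0.png")[150:384,0:260]; cv2.imwrite("pics/t2.png",cv2.resize(t,None,fx=2.5,fy=2.5,interpolation=cv2.INTER_CUBIC))
t=cv2.imread("pics/top0.png")[0:200,0:384]; cv2.imwrite("pics/t3.png",cv2.resize(t,None,fx=2,fy=2,interpolation=cv2.INTER_CUBIC))
t=cv2.imread("pics/scene0.png")[0:220,50:330]; cv2.imwrite("pics/s2.png",cv2.resize(t,None,fx=2.7,fy=2.7,interpolation=cv2.INTER_CUBIC))
E
```

```text
(no output)
```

View pics/t2.png

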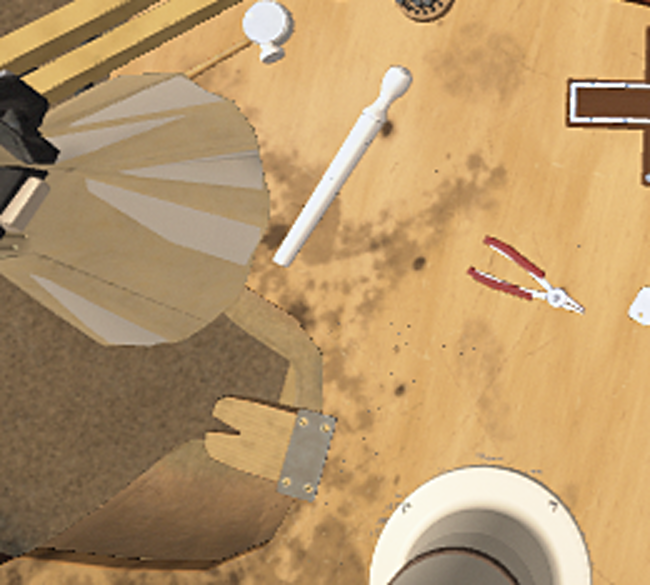

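View pics/s2.png

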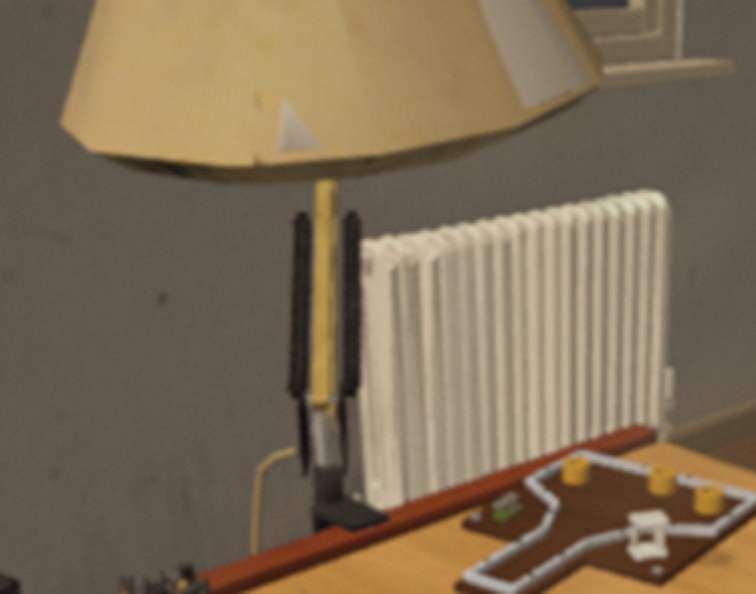

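View pics/t3.png

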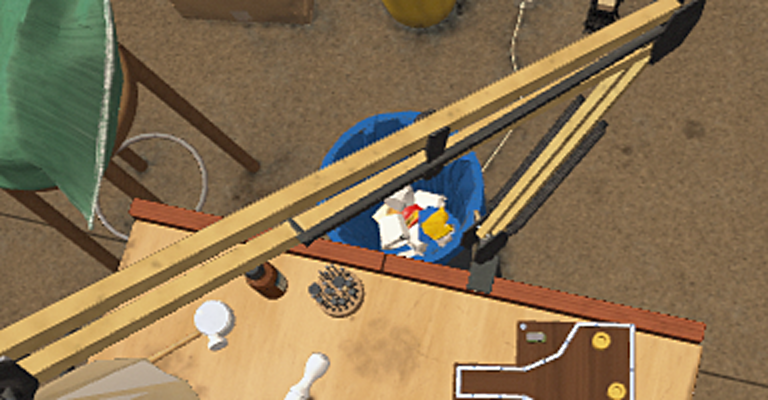

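Emit:
play_rows:
  slide:
    - [0,0,50]
    - [0,0,100]
    - [0,0,150]
    - [0,0,200]
    - [0,0,250]
    - [0,0,300]
    - [0,0,340]
    - [0,0,360]
    - [0,0,360]
  turn:
    - [0,0,0]
    - [0,0,0]
    - [0,0,0]
    - [0,0,0]
    - [0,0,0]
    - [0,0,0]
    - [0,0,0]
    - [0,0,0]
    - [0,0,0]
  jaw: [16,16,16,16,16,16,16,16,16]

```text
clock: 1.42
tcp_pos: [185.4, 623.4, 592.9]
orientation: [0.144, 0.99, 0.002, -0.0]
ft_force: [0.2, 0.2, -0.7]
width: 13.6
```

```bash
python3 - <<'E'
from plant import *
import cv2
s=read_state(); print({k:(v if isinstance(v,float) else v.round(3)) for k,v in s.items()})
E
```

```text
{'clock': 1.425, 'q': array([-1.087,  0.433, -0.443,  0.849,  0.19 ,  1.888, -0.151]), 'qvel': array([ 0.007,  0.014,  0.003,  0.072, -0.004, -0.027, -0.001]), 'tau': array([ 1.1400e-01, -5.6506e+01, -3.8030e+00, -3.0732e+01,  8.3000e-02,
        2.7700e-01,  8.0000e-03]), 'tcp_pos': array([185.421, 623.386, 592.87 ]), 'orientation': array([ 0.144,  0.99 ,  0.002, -0.   ]), 'ft_force': array([ 0.202,  0.221, -0.695]), 'wrist_torque': array([-0.001, -0.026, -0.014]), 'width': 13.606240046724777}
```

Emit:
play_rows:
  slide:
    - [48,-24,0]
    - [95,-48,0]
    - [135,-77,0]
    - [175,-107,0]
    - [210,-142,0]
    - [245,-177,0]
    - [273,-216,0]
    - [301,-256,0]
    - [323,-298,0]
    - [344,-341,0]
    - [358,-386,0]
    - [372,-431,0]
  turn:
    - [0,0,-0.06]
    - [0,0,-0.12]
    - [0,0,-0.18]
    - [0,0,-0.24]
    - [0,0,-0.3]
    - [0,0,-0.36]
    - [0,0,-0.42]
    - [0,0,-0.48]
    - [0,0,-0.54]
    - [0,0,-0.6]
    - [0,0,-0.66]
    - [0,0,-0.72]
  jaw: [16,16,16,16,16,16,16,16,16,16,16,16]

```text
clock: 2.92
tcp_pos: [557.9, 190.1, 589.4]
orientation: [0.485, 0.875, -0.001, -0.001]
ft_force: [0.3, 0.7, -0.1]
width: 13.8
```

```bash
cat > st.py <<'E'
from plant import *
s=read_state()
for k in("clock","q","tcp_pos","orientation","ft_force","width"): print(k,s[k] if isinstance(s[k],float) else s[k].round(3))
E
cat > look.py <<'E'
import sys
from plant import *
from h import *
c=camera("top"); im=c["color"]; cv2.imwrite(sys.argv[1],cv2.resize(im[140:245,210:350],None,fx=5.5,fy=5.5,interpolation=cv2.INTER_CUBIC))
d=np.load("tray.npz");R,t=d["R"],d["t"]
hsv=cv2.cvtColor(im,cv2.COLOR_BGR2HSV)
m=cv2.inRange(hsv,(18,120,120),(35,255,255)); m2=np.zeros_like(m); m2[155:225,226:320]=m[155:225,226:320]
n,l,st,ce=cv2.connectedComponentsWithStats(m2)
for i in range(1,n):
    if st[i,4]>12:
        w=ray(c,ce[i],21)[:2]; print(st[i],w.round(1),"tray",((w-t)@R).round(1))
E
python3 st.py
```

```text
clock 2.925
q [-0.286  0.27  -0.126  1.056  0.034  1.82   0.159]
tcp_pos [557.869 190.069 589.393]
orientation [ 0.485  0.875 -0.001 -0.001]
ft_force [ 0.338  0.652 -0.15 ]
width 13.799493081796806
```

Emit:
play_rows:
  slide:
    - [10,-45,0]
    - [13,-91,0]
    - [14,-140,0]
    - [12,-192,0]
    - [4,-240,0]
    - [-7,-289,0]
    - [-27,-333,0]
    - [-51,-377,0]
    - [-75,-415,0]
    - [-100,-455,0]
    - [-119,-490,0]
    - [-119,-518,-20]
    - [-119,-518,-70]
    - [-119,-518,-125]
    - [-119,-518,-180]
    - [-119,-518,-235]
    - [-119,-518,-290]
    - [-119,-518,-345]
    - [-119,-518,-390]
    - [-119,-518,-400]
  turn:
    - [0,0,-0.05]
    - [0,0,-0.1]
    - [0,0,-0.15]
    - [0,0,-0.2]
    - [0,0,-0.25]
    - [0,0,-0.3]
    - [0,0,-0.35]
    - [0,0,-0.4]
    - [0,0,-0.45]
    - [0,0,-0.5]
    - [0,0,-0.56]
    - [0,0,-0.617]
    - [0,0,-0.617]
    - [0,0,-0.617]
    - [0,0,-0.617]
    - [0,0,-0.617]
    - [0,0,-0.617]
    - [0,0,-0.617]
    - [0,0,-0.617]
    - [0,0,-0.617]
  jaw: [16,16,16,16,16,16,16,16,16,16,16,16,16,16,16,16,16,16,16,16]

```text
clock: 5.42
tcp_pos: [435.4, -324.0, 187.2]
orientation: [0.727, 0.687, -0.001, -0.004]
ft_force: [0.3, 1.0, 0.7]
width: 13.5
```

```bash
python3 st.py; python3 - <<'E'
from plant import *
import cv2
cv2.imwrite("pics/s3.png",camera("scene")["color"])
E
python3 look.py pics/t4.png
```

```text
clock 5.425
q [ 0.389  0.338  0.245  1.877 -0.099  0.947  0.622]
tcp_pos [ 435.376 -324.042  187.163]
orientation [ 0.727  0.687 -0.001 -0.004]
ft_force [0.333 0.99  0.725]
width 13.486876450135398
[296 166   7   7  27] [ 509.5 -275.4] tray [-91.  -59.1]
```

View pics/s3.png

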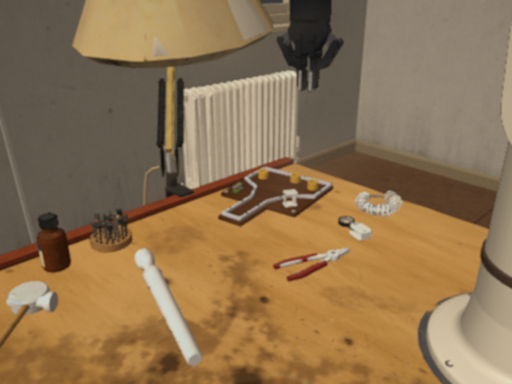

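View pics/t4.png

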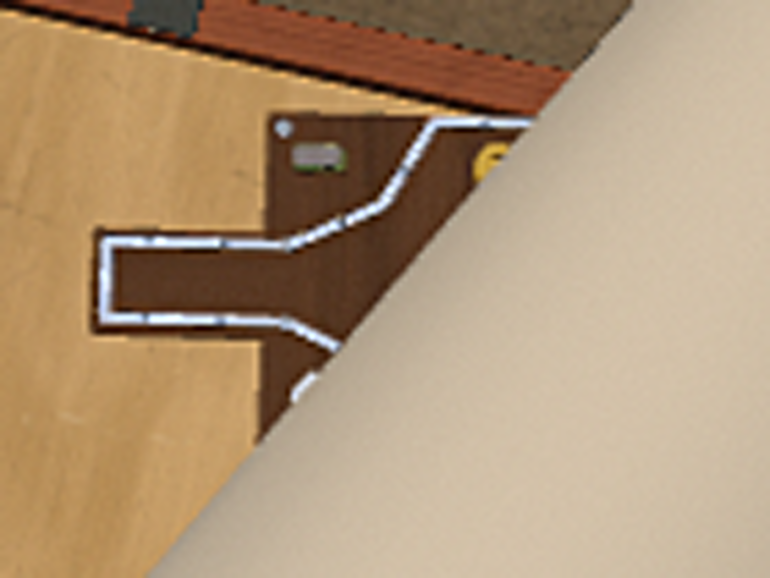

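Emit:
play_rows:
  slide:
    - [0,0,-50]
    - [0,0,-100]
    - [0,0,-130]
    - [0,0,-130]
    - [0,0,-130]
  turn:
    - [0,0,0]
    - [0,0,0]
    - [0,0,0]
    - [0,0,0]
    - [0,0,0]
  jaw: [16,16,16,16,16]

```text
clock: 6.15
tcp_pos: [440.4, -327.4, 63.6]
orientation: [0.727, 0.687, 0.0, 0.002]
ft_force: [0.4, -0.7, -0.3]
width: 13.3
```

```bash
python3 st.py; python3 - <<'E'
from plant import *
import cv2
im=camera("scene")["color"];cv2.imwrite("pics/s4.png",cv2.resize(im[100:235,210:350],None,fx=4,fy=4,interpolation=cv2.INTER_CUBIC))
E
```

```text
clock 6.15
q [ 0.425  0.521  0.207  1.948 -0.163  0.685  0.675]
tcp_pos [ 440.372 -327.381   63.603]
orientation [0.727 0.687 0.    0.002]
ft_force [ 0.396 -0.716 -0.31 ]
width 13.294443341877319
```

View pics/s4.png

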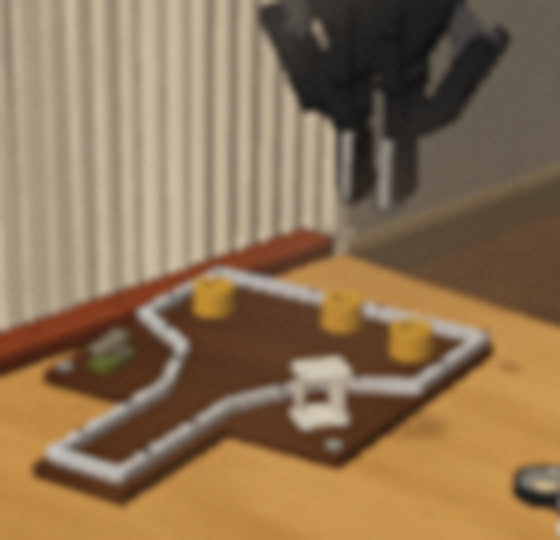

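Emit:
play_rows:
  slide:
    - [0,0,-25]
    - [0,0,-40]
    - [0,0,-43]
    - [0,0,-43]
    - [0,0,-43]
  turn:
    - [0,0,0]
    - [0,0,0]
    - [0,0,0]
    - [0,0,0]
    - [0,0,0]
  jaw: [16,16,16,16,16]

```text
clock: 6.82
tcp_pos: [439.2, -326.5, 19.0]
orientation: [0.727, 0.687, 0.0, 0.001]
ft_force: [-0.4, -0.3, 0.1]
width: 13.6
```

```bash
cat > ls.py <<'E'
import sys
from plant import *
import cv2
im=camera("scene")["color"];cv2.imwrite(sys.argv[1],cv2.resize(im[140:240,210:350],None,fx=5.5,fy=5.5,interpolation=cv2.INTER_CUBIC))
E
python3 st.py; python3 ls.py pics/s5.png
```

```text
clock 6.825
q [ 0.442  0.596  0.186  1.959 -0.185  0.601  0.694]
tcp_pos [ 439.208 -326.5     19.022]
orientation [0.727 0.687 0.    0.001]
ft_force [-0.443 -0.338  0.11 ]
width 13.566655334677602
```

View pics/s5.png

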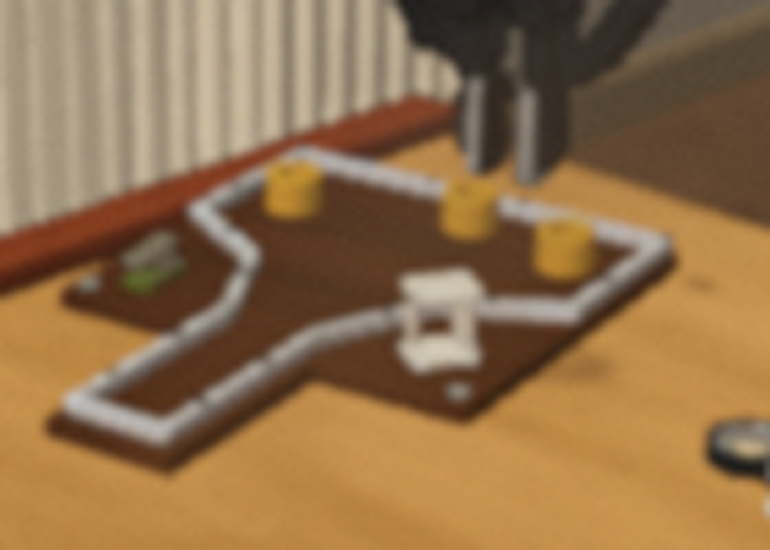

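```bash
python3 - <<'E'
from plant import *
from h import *
s=camera("scene")
d=np.load("tray.npz");R,t=d["R"],d["t"]
S=lambda uv:((uv-np.array([210,140])+.5)*5.5-.5).round()
print("tcp",S(proj(s,[439.2,-326.5,19])))
for n,p in dict(rearL=(-135.5,-78.5,14),rearR=(-135.5,78.5,14),end=(84.5,18,14),end2=(84.5,-18,14),b1=(-95.5,-55.5,23),b2=(-115.9,8.5,23),b3=(-103.8,54.1,23)).items():
    w=np.r_[R@np.array(p[:2])+t,p[2]]; print(n,S(proj(s,w)))
E
```

```text
tcp [512. 170.]
rearL [305. 145.]
rearR [668. 233.]
end [170. 419.]
end2 [ 78. 390.]
b1 [297. 166.]
b2 [473. 185.]
b3 [567. 223.]
```

Emit:
play_rows:
  slide:
    - [0.3,6,0]
    - [0.7,12,0]
    - [1,18,0]
    - [3,26,0]
    - [5,34,0]
    - [7,42,0]
    - [8.5,50,0]
    - [10,58,0]
    - [12,65,0]
    - [12,65,0]
  turn:
    - [0,0,0]
    - [0,0,0]
    - [0,0,0]
    - [0,0,0]
    - [0,0,0]
    - [0,0,0]
    - [0,0,0]
    - [0,0,0]
    - [0,0,0]
    - [0,0,0]
  jaw: [16,16,16,16,16,16,16,16,16,16]

```text
clock: 8.18
tcp_pos: [451.0, -260.2, 18.3]
orientation: [0.726, 0.687, 0.0, -0.0]
ft_force: [-0.4, 0.3, 0.2]
width: 13.4
```

```bash
python3 st.py; python3 ls.py pics/s6.png; python3 look.py pics/t6.png
```

```text
clock 8.175
q [ 0.32   0.567  0.187  2.023 -0.187  0.568  0.582]
tcp_pos [ 451.022 -260.235   18.289]
orientation [ 0.726  0.687  0.    -0.   ]
ft_force [-0.434  0.279  0.164]
width 13.4483367725367
[226 155   5   8  19] [543.1 -95.6] tray [ 90.4 -82.6]
[246 155   8   4  15] [ 545.8 -153.2] tray [ 33.1 -88.5]
[226 163   5  10  16] [520.6 -96.3] tray [ 88.4 -60.1]
[318 204   2  19  25] [ 397.9 -319.9] tray [-141.7   49.7]
```

View pics/s6.png

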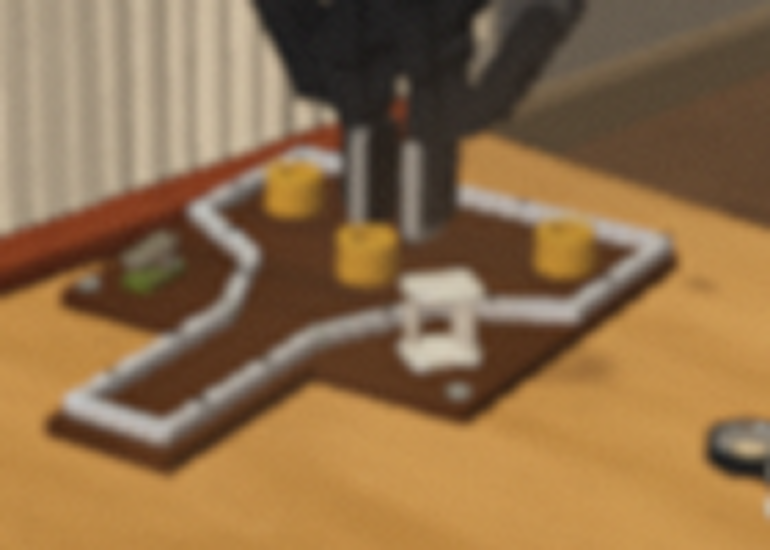

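View pics/t6.png

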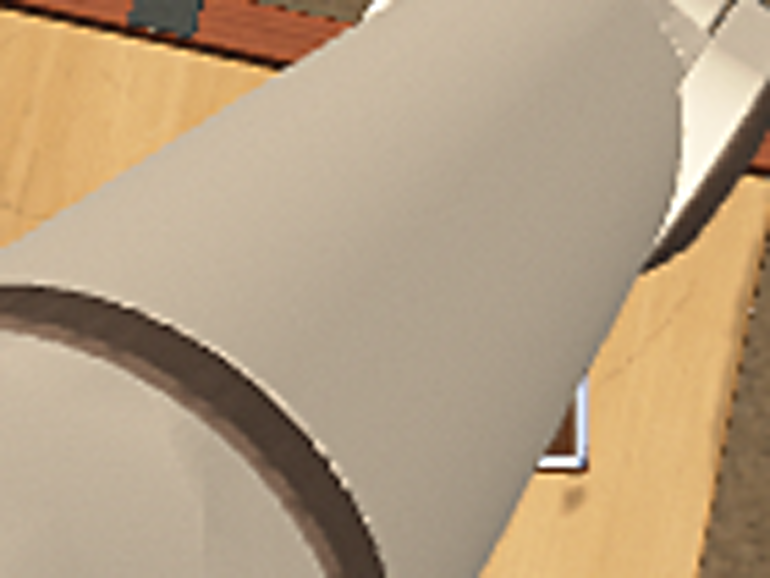

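```bash
cat > ls.py <<'E'
import sys
from plant import *
from h import *
s=camera("scene"); im=s["color"];cv2.imwrite(sys.argv[1],cv2.resize(im[140:240,210:350],None,fx=5.5,fy=5.5,interpolation=cv2.INTER_CUBIC))
d=np.load("tray.npz");R,t=d["R"],d["t"]
hsv=cv2.cvtColor(im,cv2.COLOR_BGR2HSV)
m=cv2.inRange(hsv,(16,150,90),(32,255,255)); m2=np.zeros_like(m); m2[160:225,222:332]=m[160:225,222:332]
m2[im[...,2]<120]=0
n,l,st,ce=cv2.connectedComponentsWithStats(m2)
for i in range(1,n):
    if 40<st[i,4]<400:
        w=ray(s,ce[i]-[-.9,1.7],16)[:2]; print(st[i],w.round(1),"tray",((w-t)@R).round(1))
q=read_state()["tcp_pos"]; print("tcp tray",((q[:2]-t)@R).round(1),q[2].round(1))
E
python3 ls.py pics/s7.png
```

```text
[294 165  38  16 242] [ 425.3 -342.1] tray [-162.4   21.2]
[258 170  11  10  86] [ 506.4 -281.1] tray [-96.9 -56.3]
[271 181  12  11 114] [ 453.9 -243. ] tray [-61.7  -1.8]
[307 181  11  10  96] [ 395.2 -281.5] tray [-103.5   54.6]
[222 196  15  14 116] [ 493.7 -132.5] tray [ 50.8 -35.3]
tcp tray [-80.4   0.4] 18.4
```

Emit:
play_rows:
  slide:
    - [0.5,8,0]
    - [1,16,0]
    - [1.5,24,0]
    - [2,32,0]
    - [2.5,40,0]
    - [3,48,0]
    - [3.3,56,0]
    - [3.6,64,0]
    - [4,72,0]
    - [4.5,80,0]
    - [4.5,80,0]
  turn:
    - [0,0,0]
    - [0,0,0]
    - [0,0,0]
    - [0,0,0]
    - [0,0,0]
    - [0,0,0]
    - [0,0,0]
    - [0,0,0]
    - [0,0,0]
    - [0,0,0]
    - [0,0,0]
  jaw: [16,16,16,16,16,16,16,16,16,16,16]

```text
clock: 9.7
tcp_pos: [455.3, -180.2, 18.3]
orientation: [0.726, 0.688, 0.0, -0.0]
ft_force: [0.4, 0.2, 0.8]
width: 13.7
```

```bash
python3 ls.py pics/s8.png
```

```text
[284 165  48  16 268] [ 436.3 -342.4] tray [-162.    10.1]
[307 181  11  10  98] [ 395.1 -281.2] tray [-103.3   54.7]
[247 195  12  12 121] [ 458.5 -162.6] tray [18.7 -1.9]
[222 196  15  14 118] [ 493.5 -132.7] tray [ 50.6 -35.1]
tcp tray [0.5 0.3] 18.3
```

View pics/s8.png

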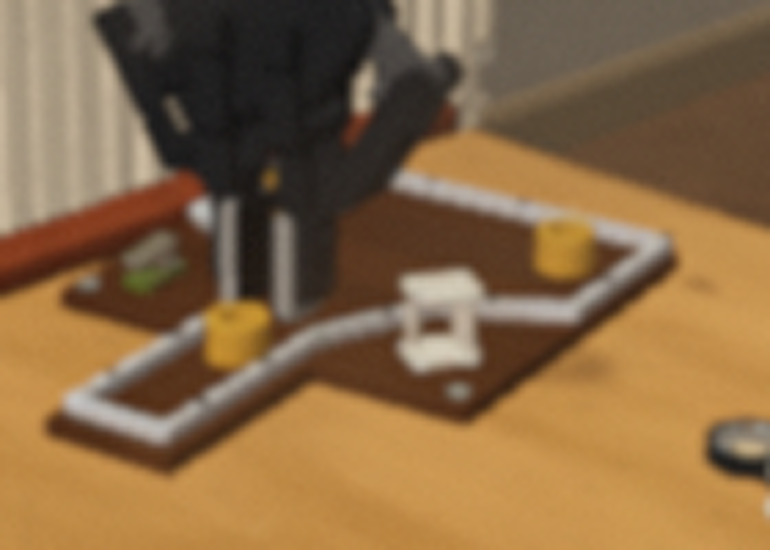

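Emit:
play_rows:
  slide:
    - [-0.5,-10,0]
    - [-1,-18,15]
    - [-12,-30,40]
    - [-32,-60,45]
    - [-52,-95,45]
    - [-72.4,-123.6,45]
    - [-72.4,-123.6,45]
    - [-72.4,-123.6,20]
    - [-72.4,-123.6,3]
    - [-72.4,-123.6,0]
    - [-72.4,-123.6,0]
  turn:
    - [0,0,0]
    - [0,0,0]
    - [0,0,-0.1]
    - [0,0,-0.2]
    - [0,0,-0.3]
    - [0,0,-0.4]
    - [0,0,-0.436]
    - [0,0,-0.436]
    - [0,0,-0.436]
    - [0,0,-0.436]
    - [0,0,-0.436]
  jaw: [16,16,16,16,16,16,16,16,16,16,16]

```text
clock: 11.12
tcp_pos: [382.9, -304.6, 18.3]
orientation: [0.858, 0.514, -0.0, -0.0]
ft_force: [0.3, 0.0, 0.1]
width: 13.6
```

```bash
python3 ls.py pics/s9.png
```

```text
[290 165  24  12 106] [ 441.6 -340.4] tray [-159.7    4.9]
[258 170  11  10  86] [ 506.4 -281.1] tray [-96.9 -56.3]
[307 181  11  10  94] [ 395.5 -281.5] tray [-103.6   54.3]
[247 195  12  12 119] [ 458.3 -162.3] tray [19.  -1.7]
[222 196  15  14 117] [ 493.3 -132.5] tray [ 50.7 -34.9]
tcp tray [-127.4   65.3] 18.6
```

View pics/s9.png

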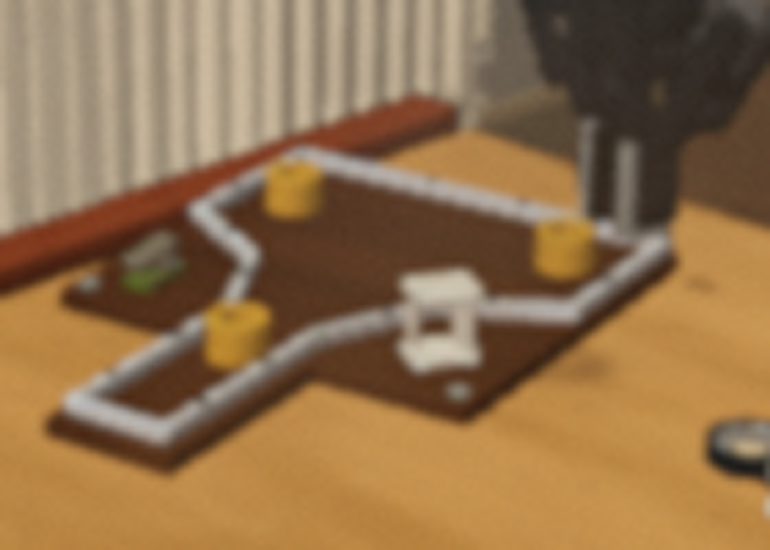

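```bash
cat > plan.py <<'E'
import numpy as np
d=np.load("tray.npz");R,t=d["R"],d["t"]
def plan(start,psi0,W,step=8.,D=19.65):
    """start: tcp tray now, W list of (bx,by,psi deg) bush centre waypoints"""
    rows=[]; tcp0=np.array(start)
    def tcp(b,p): p=np.radians(p); return np.array(b)-D*np.array([np.cos(p),np.sin(p)])
    pts=[(tcp(W[0][:2],W[0][2]),W[0][2])]
    cur=tcp0; n=max(1,int(np.ceil(np.linalg.norm(pts[0][0]-cur)/5)))
    for i in range(1,n+1): rows.append((cur+(pts[0][0]-cur)*i/n,psi0+(W[0][2]-psi0)*i/n))
    for a,b in zip(W[:-1],W[1:]):
        a=np.array(a,float);b=np.array(b,float); n=int(np.ceil(np.linalg.norm((b-a)[:2])/step))
        for i in range(1,n+1):
            c=a+(b-a)*i/n; rows.append((tcp(c[:2],c[2]),c[2]))
    sl=[];tu=[]
    for p,s in rows:
        w=R@(p-tcp0); sl.append([round(w[0],1),round(w[1],1),0]); tu.append([0,0,round(np.radians(s-psi0),3)])
    print(len(sl)); print(sl); print(tu)
E
python3 -c "
from plan import *
plan((-127.4,65.3),-25,[(-103.6,54.4,-25),(-55,26,-25),(-25,1,-22),(0,0,-8),(20,0,0)])"
```

```text
22
[[np.float64(1.5), np.float64(2.9), 0], [np.float64(2.9), np.float64(5.8), 0], [np.float64(6.8), np.float64(11.7), 0], [np.float64(10.7), np.float64(17.6), 0], [np.float64(14.6), np.float64(23.4), 0], [np.float64(18.5), np.float64(29.3), 0], [np.float64(22.4), np.float64(35.2), 0], [np.float64(26.3), np.float64(41.0), 0], [np.float64(30.1), np.float64(46.9), 0], [np.float64(34.0), np.float64(52.8), 0], [np.float64(39.5), np.float64(58.4), 0], [np.float64(45.1), np.float64(64.0), 0], [np.float64(50.6), np.float64(69.6), 0], [np.float64(56.1), np.float64(75.2), 0], [np.float64(61.6), np.float64(80.8), 0], [np.float64(63.3), np.float64(86.6), 0], [np.float64(65.0), np.float64(92.4), 0], [np.float64(66.8), np.float64(98.3), 0], [np.float64(68.6), np.float64(104.2), 0], [np.float64(69.8), np.float64(110.7), 0], [np.float64(71.1), np.float64(117.3), 0], [np.float64(72.4), np.float64(123.9), 0]]
[[0, 0, np.float64(0.0)], [0, 0, np.float64(0.0)], [0, 0, np.float64(0.0)], [0, 0, np.float64(0.0)], [0, 0, np.float64(0.0)], [0, 0, np.float64(0.0)], [0, 0, np.float64(0.0)], [0, 0, np.float64(0.0)], [0, 0, np.float64(0.0)], [0, 0, np.float64(0.0)], [0, 0, np.float64(0.01)], [0, 0, np.float64(0.021)], [0, 0, np.float64(0.031)], [0, 0, np.float64(0.042)], [0, 0, np.float64(0.052)], [0, 0, np.float64(0.113)], [0, 0, np.float64(0.175)], [0, 0, np.float64(0.236)], [0, 0, np.float64(0.297)], [0, 0, np.float64(0.343)], [0, 0, np.float64(0.39)], [0, 0, np.float64(0.436)]]
```

Emit:
play_rows:
  slide:
    - [1.5,3,0]
    - [3,6,0]
    - [7,12,0]
    - [10.5,17.5,0]
    - [14.5,23.5,0]
    - [18.5,29.5,0]
    - [22.5,35,0]
    - [26.5,41,0]
    - [30,47,0]
    - [34,53,0]
    - [39.5,58.5,0]
    - [45,64,0]
    - [50.5,69.5,0]
    - [56,75,0]
    - [61.5,81,0]
    - [61.5,81,0]
  turn:
    - [0,0,0]
    - [0,0,0]
    - [0,0,0]
    - [0,0,0]
    - [0,0,0]
    - [0,0,0]
    - [0,0,0]
    - [0,0,0]
    - [0,0,0]
    - [0,0,0]
    - [0,0,0.01]
    - [0,0,0.02]
    - [0,0,0.03]
    - [0,0,0.04]
    - [0,0,0.05]
    - [0,0,0.05]
  jaw: [16,16,16,16,16,16,16,16,16,16,16,16,16,16,16,16]

```text
clock: 13.18
tcp_pos: [445.0, -222.9, 18.3]
orientation: [0.844, 0.536, 0.0, -0.0]
ft_force: [-0.5, -0.1, 0.7]
width: 13.5
```

```bash
python3 ls.py pics/s10.png
```

```text
[293 165  39  16 238] [ 424.8 -341.9] tray [-162.1   21.6]
[258 170   9  10  72] [ 507.6 -280.1] tray [-95.8 -57.5]
[261 186  12  13 121] [ 456.1 -208.1] tray [-26.8  -2. ]
[247 195  13  12 120] [ 458.3 -162.5] tray [18.9 -1.6]
[222 196  15  14 117] [ 493.5 -132.6] tray [ 50.7 -35.1]
tcp tray [-42.8   8.6] 18.3
```

View pics/s10.png

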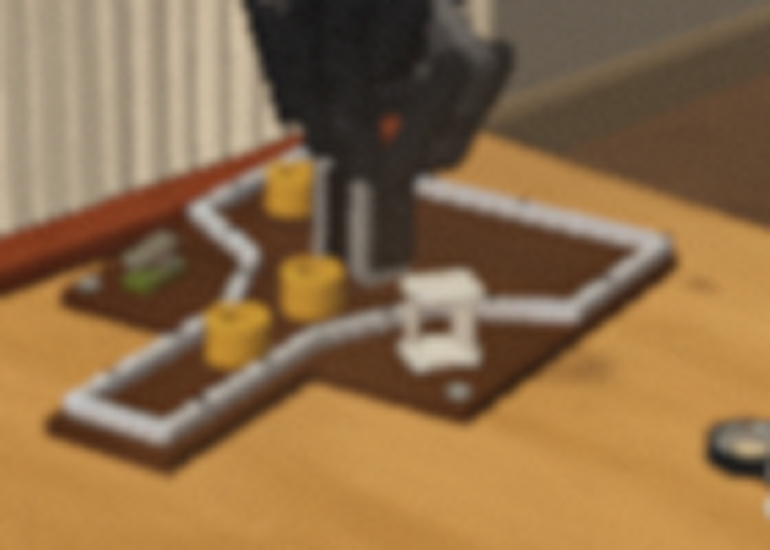

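Emit:
play_rows:
  slide:
    - [1.5,6,0]
    - [3.5,11.5,0]
    - [5,17.5,0]
    - [7,23.5,0]
    - [8,30,0]
    - [9.5,36.5,0]
    - [11,43,0]
    - [11,43,0]
  turn:
    - [0,0,0.06]
    - [0,0,0.12]
    - [0,0,0.18]
    - [0,0,0.245]
    - [0,0,0.29]
    - [0,0,0.34]
    - [0,0,0.385]
    - [0,0,0.385]
  jaw: [16,16,16,16,16,16,16,16]

```text
clock: 14.22
tcp_pos: [455.5, -179.9, 18.3]
orientation: [0.726, 0.687, 0.0, -0.0]
ft_force: [0.2, 0.9, 0.0]
width: 13.7
```

```bash
python3 ls.py pics/s11.png
```

```text
[284 165  48  16 270] [ 436.6 -342.2] tray [-161.8    9.9]
[240 194  19  18 210] [ 458.9 -151.8] tray [29.5 -1.6]
[222 196  15  14 116] [ 493.5 -132.4] tray [ 50.9 -35.2]
tcp tray [0.8 0.2] 18.3
```

View pics/s11.png

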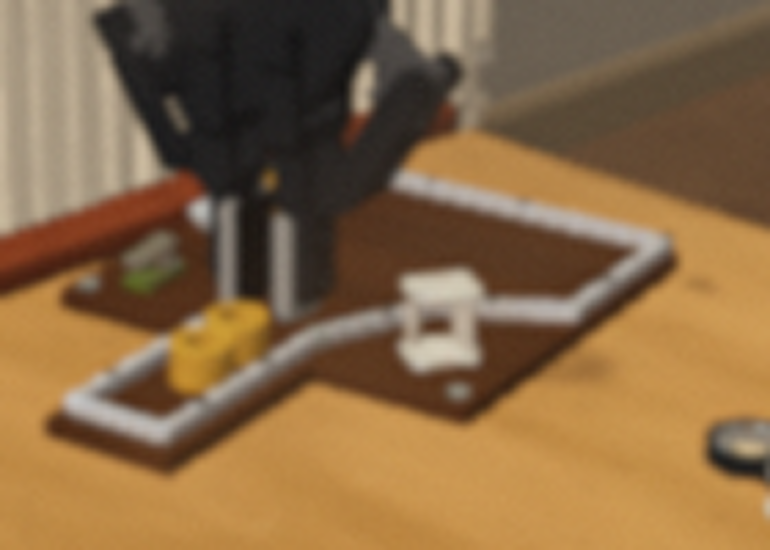

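Emit:
play_rows:
  slide:
    - [-0.5,-10,0]
    - [-1,-18,15]
    - [5,-30,40]
    - [18,-60,45]
    - [30,-95,45]
    - [42.5,-124.5,45]
    - [42.5,-124.5,45]
    - [42.5,-124.5,20]
    - [42.5,-124.5,3]
    - [42.5,-124.5,0]
    - [42.5,-124.5,0]
  turn:
    - [0,0,0]
    - [0,0,0]
    - [0,0,-0.05]
    - [0,0,-0.1]
    - [0,0,-0.2]
    - [0,0,-0.26]
    - [0,0,-0.26]
    - [0,0,-0.26]
    - [0,0,-0.26]
    - [0,0,-0.26]
    - [0,0,-0.26]
  jaw: [16,16,16,16,16,16,16,16,16,16,16]

```text
clock: 15.65
tcp_pos: [497.7, -305.0, 18.4]
orientation: [0.81, 0.587, -0.0, -0.0]
ft_force: [-0.8, -0.6, -0.0]
width: 13.5
```

```bash
python3 st.py; python3 ls.py pics/s12.png; python3 -c "
from plan import *
plan((-121,-49.3),-15,[(-96.3,-56,-15),(-84,-54,0),(-74,-47,15),(-55,-28,25),(-25,-1,20),(0,0,8),(22,0,0)])" | sed 's/np.float64//g'
```

```text
clock 15.65
q [ 0.301  0.651  0.265  1.868 -0.263  0.656  0.406]
tcp_pos [ 497.727 -305.023   18.447]
orientation [ 0.81   0.587 -0.    -0.   ]
ft_force [-0.791 -0.629 -0.029]
width 13.45585744567368
[282 165  50  16 284] [ 435.1 -342. ] tray [-161.7   11.3]
[258 170  11  10  88] [ 506.5 -281.7] tray [-97.5 -56.5]
[240 194  19  18 207] [ 458.7 -151.6] tray [29.7 -1.4]
[222 196  15  14 117] [ 493.8 -132.8] tray [ 50.5 -35.4]
tcp tray [-121.5  -49.4] 18.8
23
[[(1.0), (2.8), 0], [(1.9), (5.6), 0], [(3.8), (11.2), 0], [(5.7), (17.1), 0], [(5.0), (22.3), 0], [(4.4), (27.8), 0], [(0.7), (33.0), 0], [(-2.9), (38.3), 0], [(-6.6), (43.5), 0], [(-10.3), (48.8), 0], [(-14.7), (54.0), 0], [(-19.2), (59.1), 0], [(-23.7), (64.3), 0], [(-28.2), (69.4), 0], [(-32.7), (74.6), 0], [(-37.1), (79.8), 0], [(-38.0), (85.7), 0], [(-38.9), (91.8), 0], [(-39.8), (97.9), 0], [(-40.8), (104.0), 0], [(-41.3), (111.3), 0], [(-41.8), (118.6), 0], [(-42.3), (125.9), 0]]
[[0, 0, (0.0)], [0, 0, (0.0)], [0, 0, (0.131)], [0, 0, (0.262)], [0, 0, (0.393)], [0, 0, (0.524)], [0, 0, (0.567)], [0, 0, (0.611)], [0, 0, (0.654)], [0, 0, (0.698)], [0, 0, (0.684)], [0, 0, (0.669)], [0, 0, (0.654)], [0, 0, (0.64)], [0, 0, (0.625)], [0, 0, (0.611)], [0, 0, (0.559)], [0, 0, (0.506)], [0, 0, (0.454)], [0, 0, (0.401)], [0, 0, (0.355)], [0, 0, (0.308)], [0, 0, (0.262)]]
```

View pics/s12.png

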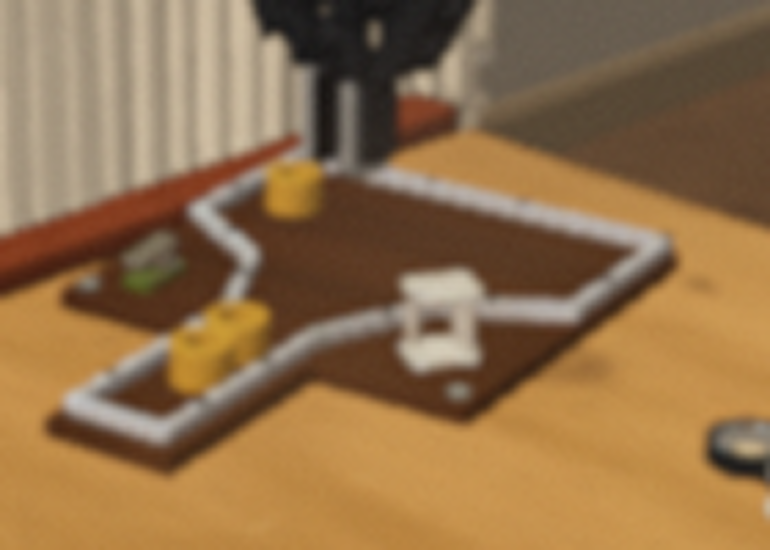

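Emit:
play_rows:
  slide:
    - [1,3,0]
    - [2,5.5,0]
    - [3,8.5,0]
    - [4,11,0]
    - [5,14,0]
    - [5.5,17,0]
    - [5,22,0]
    - [4.5,28,0]
    - [4.5,28,0]
  turn:
    - [0,0,0]
    - [0,0,0]
    - [0,0,0.07]
    - [0,0,0.13]
    - [0,0,0.2]
    - [0,0,0.26]
    - [0,0,0.39]
    - [0,0,0.52]
    - [0,0,0.52]
  jaw: [16,16,16,16,16,16,16,16,16]

```text
clock: 16.82
tcp_pos: [502.6, -276.5, 18.6]
orientation: [0.632, 0.775, 0.0, -0.0]
ft_force: [0.0, -0.5, -0.3]
width: 13.4
```

```bash
python3 ls.py pics/s13.png
```

```text
[282 165  50  16 267] [ 435.3 -342. ] tray [-161.6   11.1]
[255 173  12  12 106] [ 500.2 -260.7] tray [-76.8 -49. ]
[240 194  19  18 207] [ 458.7 -151.6] tray [29.7 -1.4]
[222 196  15  14 117] [ 493.6 -132.5] tray [ 50.7 -35.2]
tcp tray [-93.  -52.3] 18.6
```

View pics/s13.png

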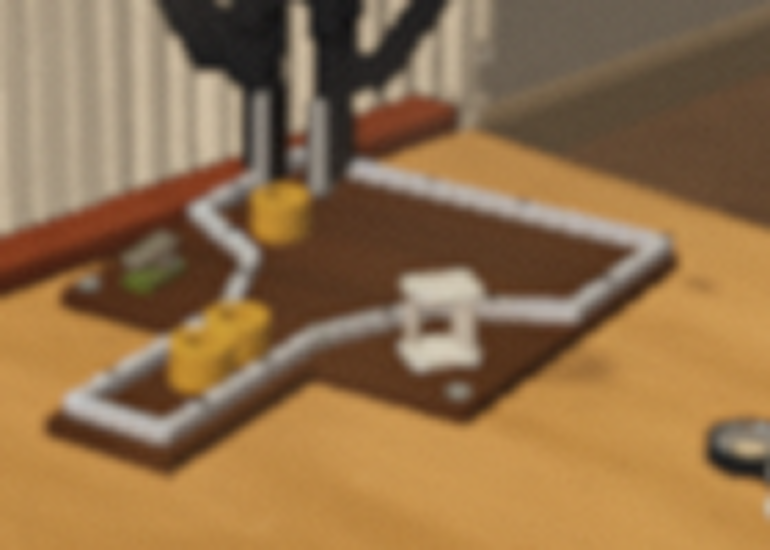

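Emit:
play_rows:
  slide:
    - [-3.5,5,0]
    - [-7,10.5,0]
    - [-11,15.5,0]
    - [-15,21,0]
    - [-19,26,0]
    - [-23.5,31,0]
    - [-28,36.5,0]
    - [-32.5,41.5,0]
    - [-37,46.5,0]
    - [-41.5,52,0]
    - [-41.5,52,0]
  turn:
    - [0,0,0.045]
    - [0,0,0.09]
    - [0,0,0.135]
    - [0,0,0.175]
    - [0,0,0.16]
    - [0,0,0.15]
    - [0,0,0.135]
    - [0,0,0.12]
    - [0,0,0.105]
    - [0,0,0.09]
    - [0,0,0.09]
  jaw: [16,16,16,16,16,16,16,16,16,16,16]

```text
clock: 18.25
tcp_pos: [460.3, -224.5, 18.2]
orientation: [0.596, 0.803, 0.0, -0.0]
ft_force: [-0.6, 0.3, -0.5]
width: 13.8
```

```bash
python3 ls.py pics/s14.png
```

```text
[286 165  46  16 254] [ 433.2 -342.1] tray [-161.9   13.2]
[261 186  12  13 123] [ 455.7 -208.4] tray [-27.1  -1.6]
[240 194  19  18 207] [ 458.7 -151.6] tray [29.7 -1.4]
[222 196  15  14 117] [ 493.8 -133. ] tray [ 50.3 -35.4]
tcp tray [-43.4  -7.6] 18.4
```

View pics/s14.png

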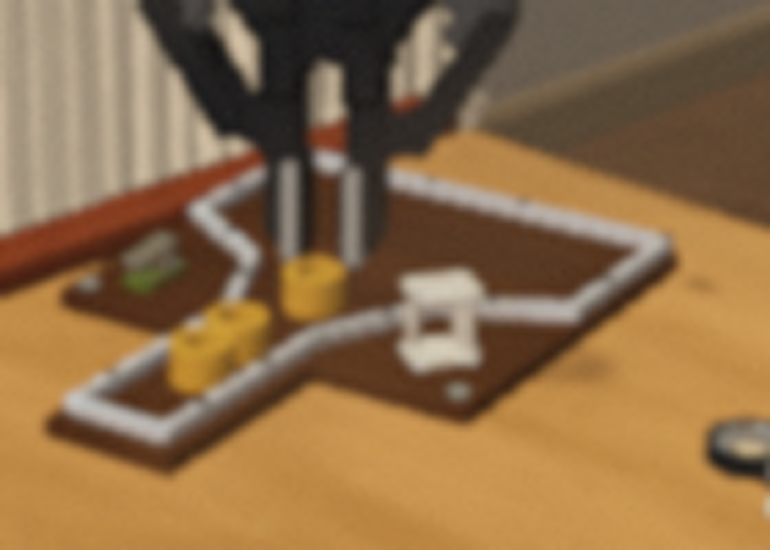

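Emit:
play_rows:
  slide:
    - [-1,6,0]
    - [-2,12,0]
    - [-2.5,18,0]
    - [-3.5,24,0]
    - [-4,31,0]
    - [-4.5,38,0]
    - [-5,45,0]
    - [-5,48,0]
    - [-5,48,0]
  turn:
    - [0,0,-0.05]
    - [0,0,-0.105]
    - [0,0,-0.155]
    - [0,0,-0.21]
    - [0,0,-0.255]
    - [0,0,-0.3]
    - [0,0,-0.35]
    - [0,0,-0.35]
    - [0,0,-0.35]
  jaw: [16,16,16,16,16,16,16,16,16]

```text
clock: 19.42
tcp_pos: [456.0, -177.2, 18.3]
orientation: [0.727, 0.687, 0.0, 0.0]
ft_force: [-0.2, -0.2, -0.0]
width: 13.4
```

```bash
python3 ls.py pics/s15.png
```

```text
[283 165  49  16 256] [ 437.  -341.9] tray [-161.5    9.4]
[233 195  26  20 286] [ 459.9 -141.5] tray [39.9 -2.1]
[222 196  15  14 116] [ 493.6 -132.3] tray [ 50.9 -35.2]
tcp tray [ 3.8 -0.2] 18.4
```

View pics/s15.png

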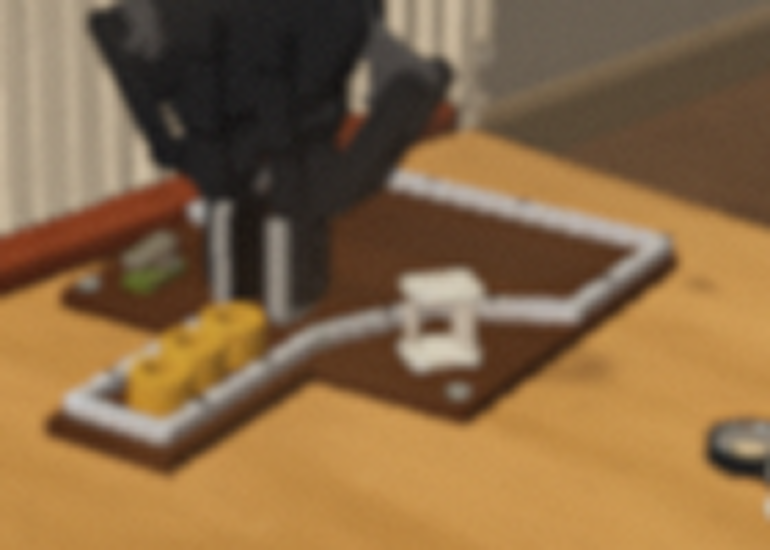

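Emit:
play_rows:
  slide:
    - [-0.5,-10,0]
    - [-1,-22,5]
    - [-2,-30,30]
    - [-4,-50,70]
    - [-8,-80,110]
    - [-12,-110,140]
    - [-18,-140,160]
    - [-18,-150,170]
    - [-18,-150,170]
  turn:
    - [0,0,0]
    - [0,0,0]
    - [0,0,0]
    - [0,0,0]
    - [0,0,0]
    - [0,0,0]
    - [0,0,0]
    - [0,0,0]
    - [0,0,0]
  jaw: [16,16,16,16,16,16,16,16,16]

```text
clock: 20.6
tcp_pos: [437.8, -327.9, 188.7]
orientation: [0.728, 0.686, 0.0, 0.0]
ft_force: [0.1, 0.2, -0.3]
width: 13.5
```

```bash
python3 ls.py pics/s16.png; python3 look.py pics/t16.png
```

```text
[291 167  41  14 169] [ 419.8 -337.6] tray [-158.1   26.8]
[233 195  25  20 275] [ 460. -141.] tray [40.4 -2.1]
[222 196  15  14 118] [ 493.2 -132.4] tray [ 50.8 -34.8]
tcp tray [-146.     9.6] 187.8
[231 186  26  10 183] [ 457.1 -135.8] tray [45.4  1. ]
```

View pics/s16.png

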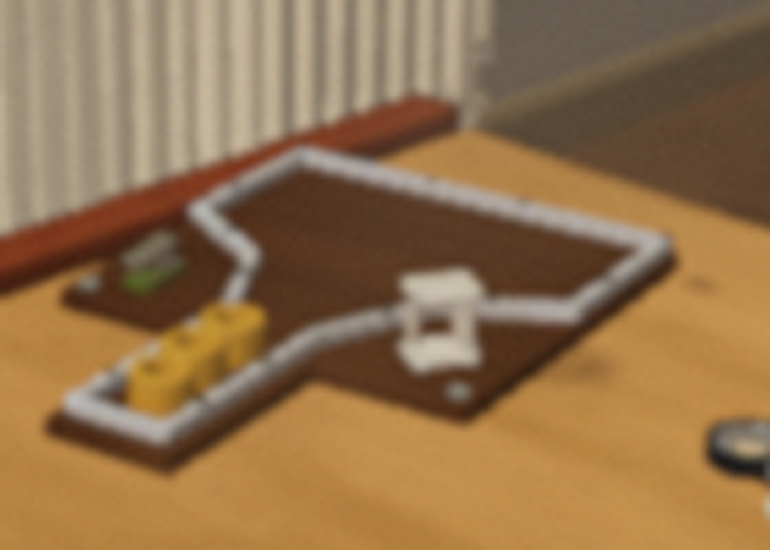

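View pics/t16.png

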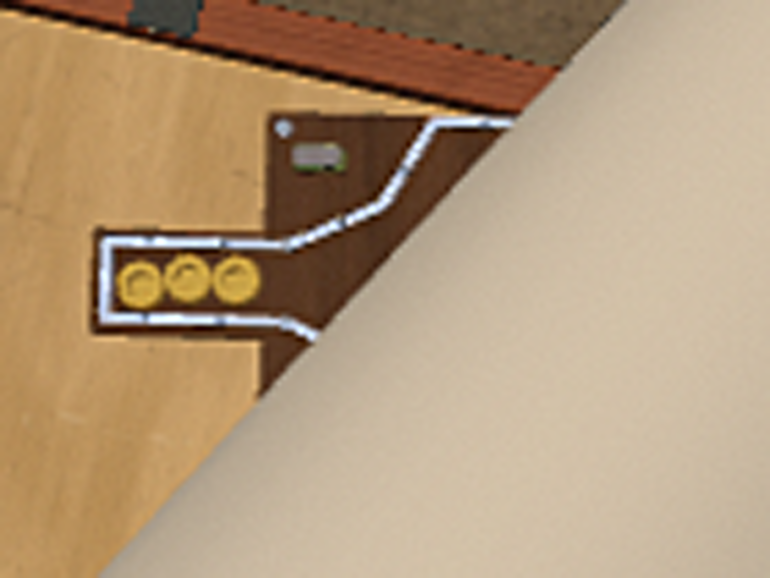

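```bash
python3 -c "
from plant import *
print(sign_off())"
```

```text
the job is handed in; nothing more can be done
None
```

All three bushes are in the slot, upright and in single file, and I have handed the job in. They went in one at a time (bush2, bush3, then bush1), pushed with the partly open fingertips about 4 mm above the fences.

**Bush positions:** The last top-view picture shows the three bushes in a row, centred about 45 mm past the gate. By the 22 mm spacing, the rearmost is centred near 23 mm, so its back edge is about 8 mm past the pins. The scene camera gave about 40 mm for the middle of the row, about 5 mm less. Part of that may come from how the bushes overlap in that view, and even at 40 mm the rearmost bush clears the pins.

**Bystanders:** The step gauge stayed at the same picture position in the scene view, and the spring clip in both views. The arm hid the gauge from the top camera in the last picture.

**Robot and limits:** The gripper finished about 190 mm up, clear of everything, at about 21 s. The force readings I saw at the end of each move were about 1 N or less.

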